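# Shim a canvas tight in the painting jig and hold the clamp

### The job

The light blue canvas lies loose in the clamping jig, too far for the clamp bar's short stroke: pack the gap with at least two wooden shim blocks, set down one after another, upright on the board, face to face and square in the middle between bar and canvas, as many as the bar needs to bite. Then push the bar forward by its red handle until you feel shims and canvas press on the sprung yellow pad and the pad gives about half of its 12 mm, neither barely touched nor bottomed. Finish while still holding the handle like this, with the fingers off shims and canvas, unused shims left where they stood, and the other things on the table undisturbed.

Things in the scene. Friction and masses are not known exactly. Their poses are not given: they have to be found in the camera images.
- jig: Clamping jig for painting small canvases: plywood board 140 mm (its x) by 400 mm (its y) by 12 mm thick, fixed to the table. Origin: centre of the board's underside, on the table, z up; the board's top is at z = 12 mm. The clamp bar, the shim gap, the canvas and the end stop lie in this order along the board's +y, all centred on x = 0.
- clamp_face (a point): Centre of the lower edge of the clamp bar's flat front face (46 mm wide, 24 mm high), at the board's top; the face looks along the jig's +y towards the canvas. The gap runs from here to the near edge of the canvas and is 53 to 89 mm with the bar back; axes as the jig's. It moves with the bar.
- clamp_bar (a joint): Travel of the clamp bar along the jig's +y, m: 0 drawn back (its start), 0.036 end of its stroke. A weak spring (2 N at 0, 3.4 N at full stroke) draws it back as soon as it is let go.
- handle_top (a point): Top end, on its axis, of the clamp bar's red upright round handle: 20 mm diameter, to be gripped from above; it moves with the bar, 70 mm behind the front face. It is 97 mm above the table (85 mm above the board's top); below it 61 mm of the handle are free, down to a steel collar 24 mm over the board. Axes as the jig's.
- end_stop: Blue end stop, 130 mm (x) by 25 mm (y) by 26 mm high, fixed on the jig's board, axes as the jig's; it carries a sprung yellow pad, 90 mm wide and 20 mm high, facing the canvas. Origin on the board under the pad's front face when not pressed; the blue block begins 24 mm behind it.
- stop_pad (a joint): How far the yellow pad is pressed in, m: 0 free, 0.012 fully in (bottomed). Its spring is 1500 N/m, so 1.5 N a millimetre: 6 mm is 9 N.
- canvas: Small deep-edged light blue canvas, 100 mm (x) by 120 mm (y) by 20 mm thick, lying loose on the jig's board, about 1 mm short of the yellow pad; roughly 120 g. Origin: centre of its underside; axes nearly as the jig's. Its near edge, towards the clamp bar, is at its y = -60 mm.
- shim0: Loose wooden shim block, standing upright on the table: 50 mm long (its x), 20 mm thick (its y), 55 mm high, with an orange band near the top; about 40 g. Origin: centre of its underside. All four are alike. Grip it over its 50 mm length, by the part above 30 mm, so that the fingers clear the canvas and bar (and stand within or close to its 20 mm thickness).
- shim1: Loose wooden shim block, standing upright on the table: 50 mm long (its x), 20 mm thick (its y), 55 mm high, with an orange band near the top; about 40 g. Origin: centre of its underside. All four are alike. Grip it over its 50 mm length, by the part above 30 mm, so that the fingers clear the canvas and bar (and stand within or close to its 20 mm thickness).
- shim2: Loose wooden shim block, standing upright on the table: 50 mm long (its x), 20 mm thick (its y), 55 mm high, with an orange band near the top; about 40 g. Origin: centre of its underside. All four are alike. Grip it over its 50 mm length, by the part above 30 mm, so that the fingers clear the canvas and bar (and stand within or close to its 20 mm thickness).
- shim3: Loose wooden shim block, standing upright on the table: 50 mm long (its x), 20 mm thick (its y), 55 mm high, with an orange band near the top; about 40 g. Origin: centre of its underside. All four are alike. Grip it over its 50 mm length, by the part above 30 mm, so that the fingers clear the canvas and bar (and stand within or close to its 20 mm thickness).
- paint_white_bottle: White paint bottle, 38 mm diameter, 110 mm tall; a bystander, to be left alone. Origin: centre of its underside.
- paint_green_bottle: Green paint bottle, 38 mm diameter, 110 mm tall; a bystander, to be left alone. Origin: centre of its underside.
- paper_cup: White paper cup, 76 mm across the rim, 85 mm tall; a bystander, to be left alone. Origin: centre of its underside.
- paint_pot: Small red paint pot, 44 mm diameter, 45 mm tall; a bystander, to be left alone. Origin: centre of its underside.
- brush: Red-handled thin paint brush, 160 mm long, 9 mm thick, lying among the shims; a bystander, to be left alone. Origin: at about the middle of its length.
- scraper_block: Cork sanding block, 50 x 35 x 20 mm; a bystander, to be left alone. Origin: centre of its underside.
There are look-alikes about, which are no part of the job. What is shaped like the shim1 but black is not meant. What is shaped like the shim3 but turquoise is not meant.

How it is judged:
By the outcome, as a careful person would: the job done as asked, in the order asked, and still so for the second after the job is handed in, while the arm keeps its last pose, push and grip.
It also fails if it takes over 72 s, if anything falls off the work surface, if the arm or the gripper's body presses on something with over 40 N, if the wrist force passes 120 N, or if a joint passes its speed limit or range.

### The arm

A 7-joint arm with a two-finger parallel gripper is mounted at the origin on the work surface. World frame = base frame: x ahead of the robot, y to its left, z up, the work surface at z = 0. Lengths are in m, angles in rad, forces in N, time in s.
With the tool pointing down it reaches from about 0.425 to 0.925 m from the base axis. Payload 6.8 kg.
Tool frame: the origin (TCP) lies midway between the tips of the shut fingers; the grasp point (between the pads) lies 19 mm behind it; z points along the fingers, y is the line along which they close (so a half turn about z gives the same grasp; the last joint's range is limited). The gripper opens to 85 mm and grips with 20 to 120 N. Pads are 22 mm wide; open, the fingers measure 114 mm over their backs; the gripper's body (76 mm by 85 mm) begins 54 mm behind the grasp point. The pads swing forward as they close: fully open they stand 13 mm farther back than shut.
Start: joints at [-0.108, 0.477, 0.022, 1.555, -0.011, 1.109, -0.083], TCP at [0.675, 0, 0.231] pointing down, gripper open.
Joint ranges: [-2.96, 2.96], [-0.34, 2.1], [-1.41, 1.46], [0.24, 2.44], [-1.37, 4.51], [0.17, 1.92], [-2.96, 2.96]. Speed limits (rad/s): [2.39, 2.39, 3.14, 3.14, 3.14, 3.14, 3.14].

### API

Orientations are given as a unit quaternion [w, x, y, z].
In Python, from station import * gives the robot as it stands.
- The arm moves only by the shell command python3 -m creep 'ROWS' [FORCE]. ROWS is JSON, a list of rows, each a list of 7 numbers: the gripper command: -1 is shut, 1 is fully open, values between are in proportion, then the shift along the world's x, y, z in mm, then the turn, a rotation vector about the world's x, y, z in rad. A call has 1 to 5 rows; each row shifts and turns the commanded pose from where the row before left it; what a row does not reach is not made up. A row lasts 1/8 s, in which the tool goes at most 62.5 mm and 10.7 degrees, less where a joint would pass 70% of its speed; a pose out of reach is approached as far as the arm can. A call is refused whole if a number of a shift passes 62.5 or a number of a turn 0.188, either way. A call with a gripper value outside its range is refused whole. The fingers move at their own pace and stop on an object; FORCE is the grip in N (left out, the last holds). Time passes only in rows, so rows that do not move let the fingers close. It gives the time, the measured TCP pose, the force, the opening and the grip force at its end, in the units of the state.
- get_obs(): the state, without advancing time (a new reading comes with each control period).
- read_camera(name): name is "scene" or "side" or "wrist"; returns (picture, depth): 480x640x3 uint8, red, green, blue; 480x640 float32, m along the optical axis (not along the pixel's ray), 0 where there is no reading.
- camera_params(name): a dict with "intrinsics" (3x3 intrinsics, pixels), "cam_to_world" (4x4, takes a point from camera to world coordinates); the wrist camera has in their place "mount" (4x4, takes a point from camera to tool coordinates, whose origin is the TCP and whose axes are the flange's). Camera axes: x right, y up, looking along -z (the intrinsics and any distortion apply to the point x, -y, -z); pixel columns grow to the right and rows downward; lengths in m; the calibration is good to about 2 mm. A picture is of the moment at which its call begins: read the wrist's pose just before it. camera_params takes no time and is no camera call.
- hand_in(): hands the job in; it is judged then, once.
The state is a dict: "t": time; "q": joint angles; "joint_vel": joint speeds; "joint_torque": joint torques, N m; "eef_pos": TCP position; "tool_rot": TCP orientation; "contact_force": force on the tool from outside, world axes, zero at the start; "torque": the same for the moment, N m; "gripper_width": opening from 0.0 (shut) to 1.0 (fully open); "grasp_force": force on a finger pad.
Only numpy, scipy, OpenCV 4.12 (cv2) and the standard library are available. Lean on these libraries where they do the work, as an engineer would, in place of code of your own. Each camera call takes 0.05 s, during which the arm holds its last target. There are 200 camera calls.

## Working session

There is one attempt and no reset: what is moved stays moved. The work goes in short steps, Python scripts to look and compute and a shell command to move; the robot and the scene stay as the last step left them, time stands still between calls to the robot, and variables do not carry over. Pictures are saved under pics/ and viewed, at most 10 in all, crops included, and the job is handed in when it is done.

```bash
ls; mkdir -p pics; python3 - <<'E'
from station import *
import cv2,numpy as np
for n in ["scene","side"]:
    p,d=read_camera(n); cv2.imwrite(f"pics/{n}0.png",p[:,:,::-1]); np.save(f"{n}0.npy",d); np.save(f"{n}0p.npy",p)
    c=camera_params(n); print(n,{k:np.round(np.array(v),3).tolist() if not isinstance(v,str) else v for k,v in c.items()})
o=get_obs(); print(o)
print(camera_params("wrist"))
E
```

```text
pics
scene {'intrinsics': [[588.716, 0.0, 320.501], [0.0, 588.716, 236.013], [0.0, 0.0, 1.0]], 'cam_to_world': [[0.722, -0.42, 0.549, 1.332], [0.692, 0.439, -0.574, -0.736], [-0.0, 0.794, 0.607, 0.879], [0.0, 0.0, 0.0, 1.0]]}
side {'intrinsics': [[455.199, 0.0, 322.101], [0.0, 455.199, 245.562], [0.0, 0.0, 1.0]], 'cam_to_world': [[-0.707, 0.448, -0.547, -0.033], [-0.708, -0.453, 0.542, 0.639], [-0.005, 0.77, 0.637, 0.848], [0.0, 0.0, 0.0, 1.0]]}
{'t': 0.1, 'q': array([-0.1081099 ,  0.47771412,  0.02237387,  1.55633513, -0.01150715,
        1.10932752, -0.08311631]), 'joint_vel': array([-0.0002689 , -0.00141463,  0.0011428 , -0.00326395,  0.00059344,
        0.00220547,  0.00010791]), 'joint_torque': array([ 5.69385389e-03, -5.97765398e+01,  1.61440808e+00, -2.81952703e+01,
        1.29656185e-02,  5.02699884e-03, -1.13572563e-05]), 'eef_pos': array([ 6.74466087e-01, -2.16789481e-05,  2.30433151e-01]), 'tool_rot': array([-5.38227656e-04,  7.07112591e-01,  7.07100486e-01, -6.28894060e-04]), 'contact_force': array([0.54053872, 0.24818003, 0.12676196]), 'torque': array([-0.02532119, -0.03280352,  0.06268505]), 'grasp_force': 0.0, 'gripper_width': 0.9973980917384258}
{'intrinsics': array([[391.21506823,   0.        , 313.86680759],
       [  0.        , 391.21506823, 232.78555336],
       [  0.        ,   0.        ,   1.        ]]), 'mount': array([[-2.46363063e-04,  9.63999674e-01,  2.65903305e-01,
         6.69377961e-02],
       [ 9.99999339e-01,  5.36207109e-04, -1.01743970e-03,
         9.35568978e-04],
       [-1.12339078e-03,  2.65902878e-01, -9.63999169e-01,
        -1.40882084e-01],
       [ 0.00000000e+00,  0.00000000e+00,  0.00000000e+00,
         1.00000000e+00]])}
```

View pics/scene0.png

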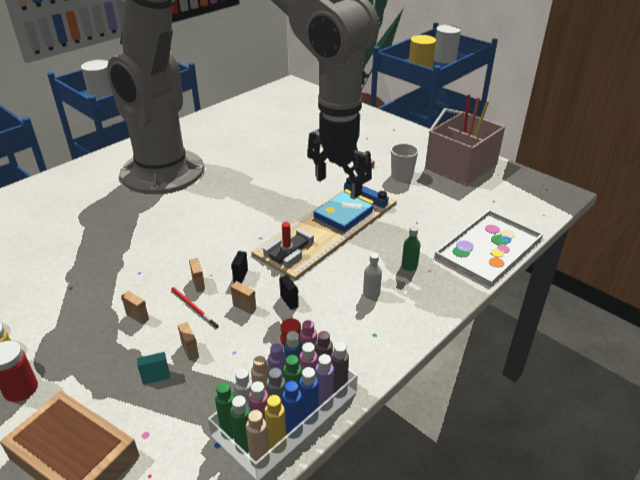

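View pics/side0.png

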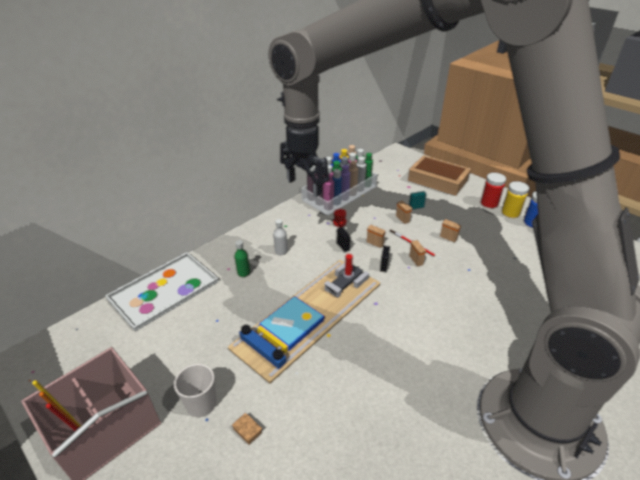

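The scene view shows four wooden shims at about (196,275), (135,307), (243,297) and (188,341). The handle is at (287,235), the canvas at (343,210), and black or turquoise look-alikes stand nearby. In the side view the shims are at (417,253), (450,230), (376,236) and (403,212).

```bash
cat > h.py <<'E'
import numpy as np, cv2
from scipy.spatial.transform import Rotation as R
from station import *
def T_wrist(o):
    q=np.array(o["tool_rot"]); T=np.eye(4); T[:3,:3]=R.from_quat([q[1],q[2],q[3],q[0]]).as_matrix(); T[:3,3]=o["eef_pos"]; return T
def cloud(name,p=None,d=None):
    c=camera_params(name)
    if name=="wrist": o=get_obs(); M=T_wrist(o)@c["mount"]
    else: M=np.array(c["cam_to_world"])
    if p is None: p,d=read_camera(name)
    K=np.array(c["intrinsics"]); v,u=np.mgrid[:480,:640]
    X=np.stack([(u-K[0,2])/K[0,0]*d,-(v-K[1,2])/K[1,1]*d,-d],-1)
    W=X@M[:3,:3].T+M[:3,3]; W[d==0]=np.nan
    return p,W,cv2.cvtColor(p,cv2.COLOR_RGB2HSV),M,K
def rect(P):
    """P Nx2 m -> centre mm, long-axis angle deg, sizes mm"""
    (c,s,a)=cv2.minAreaRect((P*1000).astype(np.float32))
    if s[0]<s[1]: s=(s[1],s[0]); a+=90
    return np.round(c,1),round((a+90)%180-90,1),np.round(s,1)
def blobs(mask,W,n=8,mn=20):
    k,l,st,ce=cv2.connectedComponentsWithStats(mask.astype(np.uint8),connectivity=8)
    out=[]
    for i in np.argsort(-st[1:,4])[:n]+1:
        if st[i,4]<mn: continue
        m=l==i; P=W[m]; P=P[~np.isnan(P[:,0])]
        out.append((np.round(ce[i]).astype(int),st[i,4],P))
    return out
E
python3 - <<'E'
from h import *
for n in ["scene","side"]:
    p,W,H,M,K=cloud(n,np.load(n+"0p.npy"),np.load(n+"0.npy"))
    h,s,v=[H[...,i].astype(int) for i in range(3)]; z=W[...,2]
    print(n)
    for nm,m in dict(wood=(h>4)&(h<20)&(s>80)&(z>.02)&(z<.08),top=(h>4)&(h<20)&(s>80)&(z>.048)&(z<.065),canvas=(h>88)&(h<112)&(s>90)&(z>.015)&(z<.05),yellow=(h>20)&(h<32)&(s>120)&(z<.06),red=((h<5)|(h>174))&(s>130)&(z>.04)&(z<.12),dark=(v<50)&(z>.01)&(z<.1)).items():
        for c,a,P in blobs(m,W,7):
            q=P[:,:2]
            if abs(P[:,0].mean())<1.2: print(nm,c,a,*rect(q),"z",np.round(np.percentile(P[:,2],[2,50,98]),3))
E
```

```text
scene
wood [ 68 443] 7646 [ 660.4 -620.7] 11.5 [183.2 120.5] z [0.027 0.052 0.055]
wood [588  97] 1908 [ 687.  1226.2] -0.5 [375.1  37. ] z [0.021 0.05  0.079]
wood [243 295] 423 [ 593.5 -199. ] 6.0 [54.1 23.4] z [0.021 0.048 0.058]
wood [134 304] 407 [ 454.6 -371.8] 6.9 [53.3 21.3] z [0.021 0.049 0.059]
wood [187 338] 357 [ 610.8 -352.1] -18.6 [53.8 19.5] z [0.022 0.053 0.058]
wood [196 272] 249 [ 464.2 -222.4] -24.8 [58.1 19.8] z [0.022 0.053 0.058]
wood [75 36] 73 [-1079.2   321.5] -18.1 [48.9 37.4] z [0.045 0.064 0.077]
top [ 67 441] 6821 [ 660.5 -620.7] 11.4 [181.  119.7] z [0.048 0.052 0.055]
top [588  95] 539 [ 684.7 1225.9] -1.6 [362.5  34.3] z [0.048 0.056 0.065]
top [186 333] 229 [ 609.9 -351.7] -18.7 [52.1 19.4] z [0.049 0.055 0.059]
top [133 300] 218 [ 454.5 -371.8] 6.9 [53.  21.3] z [0.048 0.055 0.059]
top [242 290] 206 [ 592.9 -198.9] 7.6 [53.1 22.9] z [0.049 0.055 0.059]
top [195 267] 159 [ 463.4 -222. ] -24.8 [56.3 19.8] z [0.049 0.055 0.058]
top [76 37] 37 [-1079.8   321.5] -20.4 [49.1 35.8] z [0.049 0.056 0.065]
canvas [342 214] 941 [528.  185.2] -85.7 [128.8 102.9]
[... 3398 characters left out ...]
9.6 -599. ] 23.8 [51.4 23.7] z [0.041 0.064 0.084]
red [348 264] 117 [533.8 -16.1] -2.8 [18.  15.6] z [0.043 0.073 0.1  ]
red [340 213] 70 [ 727.4 -192.4] -74.8 [34.2 32.3] z [0.04  0.046 0.048]
red [ 72 426] 38 [566.9 659.3] -41.2 [6.4 6.3] z [0.092 0.106 0.118]
dark [517 405] 207 [45.  28.4] -49.0 [143.5  38.3] z [0.014 0.057 0.087]
dark [343 239] 194 [ 644.5 -117.4] -16.7 [50. 19.] z [0.013 0.041 0.057]
dark [385 258] 111 [ 506.9 -136.2] -58.2 [45.7 14.5] z [0.012 0.048 0.058]
dark [581 443] 81 [-72.4   1.6] -85.6 [67.1  8. ] z [0.02  0.034 0.06 ]
dark [278 354] 63 [463.6 283.6] -10.1 [18.6 17.8] z [0.046 0.05  0.053]
dark [246 329] 49 [567.1 289.2] -35.4 [19.1 15.8] z [0.046 0.049 0.053]
```

The jig yaw is about +4°. The gap is about 75 mm, so I need three shims: A (592,-197), D (462,-221) and C (609,-351). I'll take one look from close by first.

```bash
python3 -m creep '[[1,-45,0,30,0,0,0],[1,-45,10,30,0,0,0],[1,-35,10,10,0,0,0],[1,0,0,0,0,0,0],[1,0,0,0,0,0,0]]' 40
python3 - <<'E'
from h import *
p,W,H,M,K=cloud("wrist"); cv2.imwrite("pics/w1.png",p[:,:,::-1]); np.save("w1.npy",W)
h,s,v=[H[...,i].astype(int) for i in range(3)]; z=W[...,2]
for nm,m in dict(top=(h>4)&(h<20)&(s>80)&(z>.048)&(z<.065),canvas=(h>88)&(h<112)&(s>90)&(z>.026)&(z<.037),canvasall=(h>88)&(h<112)&(s>90)&(z>.01)&(z<.045),red=((h<5)|(h>174))&(s>130)&(z>.085)&(z<.12),bar=(s<70)&(z>.025)&(z<.045)&(abs(W[...,0]-.53)<.04)&(W[...,1]>-.06)&(W[...,1]<.09)).items():
    for c,a,P in blobs(m,W,5,60):
        print(nm,c,a,*rect(P[:,:2]),"z",np.round(np.percentile(P[:,2],[2,50,98]),3))
E
```

```text
t: 0.72
eef_pos: [0.5502, 0.0198, 0.301]
tool_rot: [0.0, 0.707, 0.707, -0.0]
contact_force: [0.8, -1.2, 0.2]
gripper_width: 1.001
grasp_force: 0.0
top [351 379] 710 [ 593.7 -196.6] 10.8 [48.8 21.6] z [0.049 0.053 0.055]
top [238 395] 655 [ 463.8 -219.5] -24.2 [49.7 20.9] z [0.049 0.053 0.054]
canvas [296  45] 6415 [530.2 165.2] 3.5 [98.7 74.8] z [0.028 0.031 0.032]
canvasall [296  45] 6453 [530.9 165.3] 3.5 [100.1  74.8] z [0.028 0.031 0.032]
red [300 242] 377 [538.6 -19.1] 88.7 [19.7 18.6] z [0.086 0.095 0.096]
bar [300 200] 2572 [535.2  -4.3] -88.7 [111.2  45.8] z [0.026 0.028 0.036]
bar [273 239] 499 [507.  -35.6] -86.4 [49.1 12.2] z [0.027 0.03  0.032]
bar [328 235] 207 [566.6 -32.3] -89.5 [49.9  5.5] z [0.027 0.03  0.032]
```

View pics/w1.png

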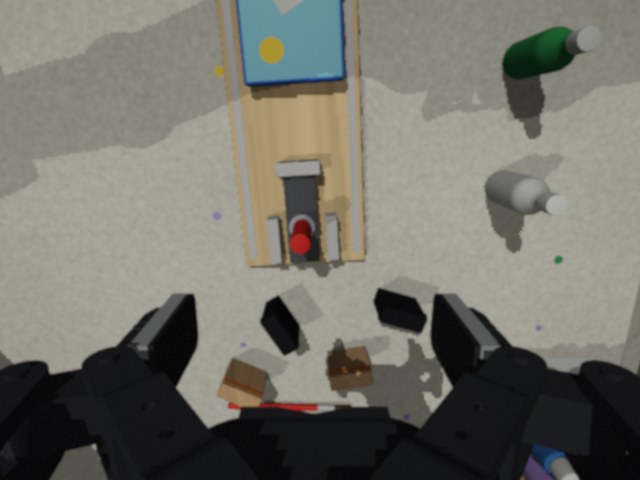

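The wrist view shows the canvas near edge at v≈83, the bar face at v≈161 (u 278–321) and the handle at (300,242). Two wood shims are at (351,370) and (243,383).

```bash
python3 - <<'E'
from h import *
W=np.load("w1.npy"); p=cv2.imread("pics/w1.png"); H=cv2.cvtColor(p,cv2.COLOR_BGR2HSV); h,s,v=[H[...,i].astype(int) for i in range(3)]; z=W[...,2]
# board: wood z~.012 ; fit edges
m=(z>.007)&(z<.02)&(W[...,1]>-.06)&(W[...,1]<.22)&(abs(W[...,0]-.53)<.1)&(z>.007)
P=W[m]*1000; ys=np.arange(-30,190,10); L=[];Rr=[]
for y in ys:
    x=P[abs(P[:,1]-y)<3,0]; L.append(np.percentile(x,1));Rr.append(np.percentile(x,99))
cl,cr=np.polyfit(ys,L,1),np.polyfit(ys,Rr,1); print("L",cl,"R",cr, "width",np.mean(np.array(Rr)-L))
a=-np.arctan((cl[0]+cr[0])/2); 
cm=(h>88)&(h<125)&(s>90)&(z>.026)&(z<.037); Q=W[cm][:,:2]*1000; print("canvas",rect(Q/1000))
for a in [a,np.radians(4.0)]:
    ex,ey=np.array([np.cos(a),np.sin(a)]),np.array([-np.sin(a),np.cos(a)])
    hd=np.array([538.6,-19.1]); 
    print("yaw",np.degrees(a),"x0 mid board at handle y:",(np.polyval(cl,-19)+np.polyval(cr,-19))/2)
    t=(Q-hd)@ey; print("canvas near from handle",np.percentile(t,[.3,1,2]), "canvas x", np.percentile((Q-hd)@ex,[1,99]))
    b=(s<70)&(z>.022)&(z<.045)&(abs(W[...,0]-.53)<.03)&(W[...,1]>.03)&(W[...,1]<.09); B=W[b][:,:2]*1000
    print("bar front",np.percentile((B-hd)@ey,[1,50,99,99.7]),"x",np.percentile((B-hd)@ex,[1,99]), "z",np.percentile(W[b][:,2],[5,50,95]))
E
```

```text
L [-6.39532326e-02  4.68379560e+02] R [-5.81930412e-02  6.05446973e+02] width 137.49942823543813
canvas (array([538.8,  34.5]), -86.2, array([337.4,  98.9]))
yaw 3.49489206863561 x0 mid board at handle y: 538.0736561283163
canvas near from handle [147.21422964 147.51921013 148.02745925] canvas x [-45.79745381  51.16948577]
bar front [49.08417098 61.2520181  69.75066629 69.79189733] x [-22.91560478  21.85005709] z [0.02685836 0.03421406 0.03580762]
yaw 4.0 x0 mid board at handle y: 538.0736561283163
canvas near from handle [147.03846578 147.47757533 148.04405564] canvas x [-44.16118976  52.76242998]
bar front [49.01654376 61.25043139 69.81201784 69.84937671] x [-22.31482795  22.35379269] z [0.02685836 0.03421406 0.03580762]
```

The gap is about 77 mm, which confirms three shims. The slots for their centres are (530,115), (531,92) and (533,70) at yaw 3.6°. First I pick A.

```bash
python3 -m creep '[[0.65,11,-54,-25,0,0,0.04],[0.65,11,-54,-25,0,0,0.04],[0.65,11,-54,-25,0,0,0.04],[0.65,10,-54,-25,0,0,0.037],[0.65,0,0,0,0,0,0]]' 40
python3 -m creep '[[0.65,0,0,-50,0,0,0],[0.65,0,0,-50,0,0,0],[0.65,0,0,-20,0,0,0],[0.65,0,0,0,0,0,0]]'
```

```text
t: 1.4
eef_pos: [0.591, -0.2026, 0.1976]
tool_rot: [-0.002, 0.653, 0.758, -0.003]
contact_force: [-0.4, 1.5, -0.1]
gripper_width: 0.822
grasp_force: 0.0
t: 1.9
eef_pos: [0.5926, -0.1955, 0.0802]
tool_rot: [-0.001, 0.649, 0.76, -0.001]
contact_force: [0.7, -1.0, 0.8]
gripper_width: 0.825
grasp_force: 0.0
```

```bash
python3 -m creep '[[0.65,0,-1,-40,0,0,0],[0.65,0,0,-18,0,0,0],[0.65,0,0,0,0,0,0],[-0.2,0,0,0,0,0,0],[-0.2,0,0,0,0,0,0]]' 40
python3 -m creep '[[-0.2,0,0,0,0,0,0],[-0.2,0,0,0,0,0,0],[-0.2,0,0,0,0,0,0]]'
```

```text
t: 2.52
eef_pos: [0.5944, -0.1974, 0.0251]
tool_rot: [0.001, 0.65, 0.76, 0.001]
contact_force: [-1.3, 0.7, 4.8]
gripper_width: 0.574
grasp_force: 42.3
t: 2.9
eef_pos: [0.5944, -0.1974, 0.0251]
tool_rot: [0.001, 0.65, 0.76, 0.001]
contact_force: [-0.4, 0.7, 6.4]
gripper_width: 0.581
grasp_force: 42.4
```

```bash
python3 -m creep '[[-0.2,0,0,30,0,0,0],[-0.2,0,0,50,0,0,0],[-0.2,0,0,50,0,0,0],[-0.2,-5,26,10,0,0,-0.02],[-0.2,-10,50,0,0,0,-0.025]]'
python3 -m creep '[[-0.2,-10,50,0,0,0,-0.025],[-0.2,-10,50,0,0,0,-0.025],[-0.2,-10,50,0,0,0,0],[-0.2,-10,45,0,0,0,0],[-0.2,-9,41,0,0,0,0]]'
python3 -m creep '[[-0.2,0,0,-40,0,0,0],[-0.2,0,0,0,0,0,0],[-0.2,0,0,0,0,0,0]]'
```

```text
t: 3.52
eef_pos: [0.579, -0.1227, 0.1656]
tool_rot: [0.002, 0.668, 0.744, 0.001]
contact_force: [0.3, 1.6, -1.0]
gripper_width: 0.577
grasp_force: 41.7
t: 4.15
eef_pos: [0.5285, 0.1168, 0.1639]
tool_rot: [0.0, 0.685, 0.729, 0.0]
contact_force: [0.5, 0.7, 0.2]
gripper_width: 0.584
grasp_force: 41.7
t: 4.53
eef_pos: [0.5296, 0.1143, 0.1243]
tool_rot: [0.0, 0.685, 0.728, 0.0]
contact_force: [-0.4, -0.2, -0.3]
gripper_width: 0.577
grasp_force: 41.7
```

```bash
cat > chk.py <<'E'
from h import *
import sys
o=get_obs(); p,W,H,M,K=cloud("wrist"); cv2.imwrite(f"pics/{sys.argv[1]}.png",p[:,:,::-1])
h,s,v=[H[...,i].astype(int) for i in range(3)]; z=W[...,2]*1000
a=np.radians(3.6); ex,ey=np.array([np.cos(a),np.sin(a)]),np.array([-np.sin(a),np.cos(a)]); hd=np.array([538.4,-19.])
X=((W[...,:2]*1000-hd)@ex); Y=((W[...,:2]*1000-hd)@ey)
tc=o["eef_pos"][:2]*1000-hd; print("tcp jig",np.round([tc@ex,tc@ey,o["eef_pos"][2]*1000],1))
for nm,m in dict(canvas=(h>88)&(h<125)&(s>90)&(z>24)&(z<38)&(Y>120),wood=(h>4)&(h<22)&(s>70)&(z>40)&(abs(X)<60)&(Y>70)&(Y<160)).items():
    for c,n,P in blobs(m,np.stack([X,Y,z],-1),4,60):
        print(nm,c,n,"X",np.round(np.percentile(P[:,0],[1,99]),1),"Y",np.round(np.percentile(P[:,1],[1,99]),1),"z",np.round(np.percentile(P[:,2],[2,50,98]),1), rect(P[:,:2]/1000)[1])
E
python3 chk.py w2
```

```text
tcp jig [ -0.4 133.6 124.3]
canvas [321 115] 27912 X [-45.6  51.4] Y [148.7 264.4] z [29.1 30.6 32.1] 89.9
wood [314 314] 15607 X [-24.1  25.1] Y [124.2 143.9] z [103.3 151.6 153.5] -0.3
```

View pics/w2.png

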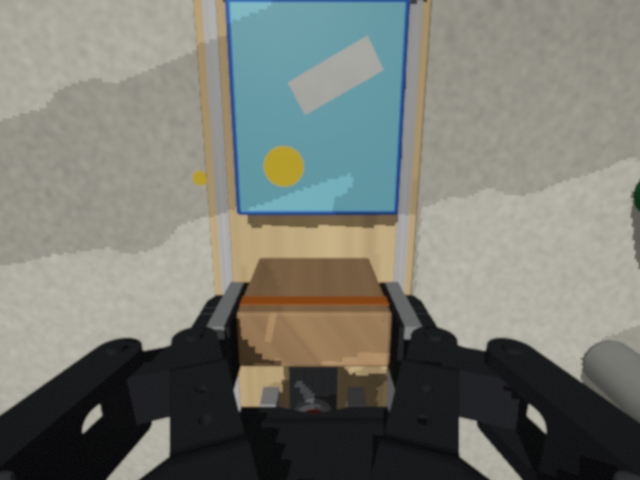

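The shim is held square and centred (jig X ±25), about 4 mm short of the canvas edge. I'll lower it.

```bash
python3 -m creep '[[-0.2,0,0,-45,0,0,0],[-0.2,0,0,-30,0,0,0],[-0.2,0,0,-6,0,0,0],[-0.2,0,0,-3,0,0,0],[-0.2,0,0,0,0,0,0]]'
python3 -m creep '[[-0.2,0,0,-2,0,0,0],[-0.2,0,0,0,0,0,0]]'
```

```text
t: 5.2
eef_pos: [0.5301, 0.1151, 0.0406]
tool_rot: [0.001, 0.685, 0.729, 0.001]
contact_force: [-0.1, 0.8, -0.7]
gripper_width: 0.578
grasp_force: 41.7
t: 5.45
eef_pos: [0.5293, 0.1151, 0.0377]
tool_rot: [0.0, 0.685, 0.729, 0.0]
contact_force: [0.2, -0.2, -0.5]
gripper_width: 0.579
grasp_force: 41.7
```

```bash
python3 -m creep '[[-0.2,0,0,-1,0,0,0],[-0.2,0,0,0,0,0,0]]';python3 -m creep '[[-0.2,0,0,-1,0,0,0],[-0.2,0,0,0,0,0,0]]'
```

```text
t: 5.7
eef_pos: [0.5293, 0.1151, 0.0371]
tool_rot: [0.0, 0.685, 0.729, 0.0]
contact_force: [-3.1, -0.9, 7.4]
gripper_width: 0.579
grasp_force: 42.5
t: 5.95
eef_pos: [0.5293, 0.1151, 0.0371]
tool_rot: [0.0, 0.685, 0.729, 0.0]
contact_force: [-5.7, -0.8, 18.4]
gripper_width: 0.578
grasp_force: 44.0
```

Touchdown is at z = 37.1. I'll relieve the pressure, release, rise and check.

```bash
python3 -m creep '[[-0.2,0,0,1.5,0,0,0],[0.25,0,0,0,0,0,0],[0.5,0,0,0,0,0,0],[0.5,0,0,0,0,0,0],[0.5,0,0,15,0,0,0]]'
python3 -m creep '[[0.5,0,0,35,0,0,0],[0.5,0,0,45,0,0,0],[0.5,0,0,25,0,0,0],[0.5,0,0,0,0,0,0]]'; python3 chk.py w3
```

```text
t: 6.58
eef_pos: [0.528, 0.1147, 0.0513]
tool_rot: [-0.001, 0.685, 0.729, -0.001]
contact_force: [-0.6, 0.3, 0.3]
gripper_width: 0.75
grasp_force: 0.0
t: 7.08
eef_pos: [0.5307, 0.1154, 0.1598]
tool_rot: [0.001, 0.685, 0.729, 0.002]
contact_force: [0.8, 0.1, -0.6]
gripper_width: 0.752
grasp_force: 0.0
tcp jig [  0.7 134.6 159.8]
canvas [314 110] 23452 X [-45.4  51.4] Y [148.8 265.9] z [29.  30.6 32.1] -90.0
wood [310 232] 3057 X [-24.2  24.5] Y [124.5 144.6] z [42.5 65.  66.5] 0.1
wood [228 313] 136 X [-30.8 -30.2] Y [123.8 145.4] z [163.5 166.4 173.4] -89.6
```

Shim A stands upright and square. Next is D.

```bash
python3 -m creep '[[0.65,-8,-42,0,0,0,-0.06],[0.65,-8,-42,0,0,0,-0.06],[0.65,-8,-42,0,0,0,-0.06],[0.65,-8,-42,0,0,0,-0.06],[0.65,-9,-42,0,0,0,-0.06]]'
python3 -m creep '[[0.65,-9,-42,0,0,0,-0.06],[0.65,-9,-42,0,0,0,-0.06],[0.65,-9,-41,0,0,0,-0.067],[0.65,0,0,-45,0,0,0],[0.65,0,0,0,0,0,0]]'
```

```text
t: 7.75
eef_pos: [0.4867, -0.0962, 0.1558]
tool_rot: [-0.001, 0.787, 0.617, -0.001]
contact_force: [0.4, -0.2, 0.2]
gripper_width: 0.826
grasp_force: 0.0
t: 8.38
eef_pos: [0.4577, -0.2191, 0.1087]
tool_rot: [-0.003, 0.841, 0.542, -0.003]
contact_force: [-1.2, 0.5, -0.4]
gripper_width: 0.83
grasp_force: 0.0
```

```bash
python3 -m creep '[[0.65,4,-1,-25,0,0,0],[0.65,0,0,0,0,0,0],[0.65,0,0,0,0,0,0]]'
```

```text
t: 8.75
eef_pos: [0.4654, -0.2207, 0.0878]
tool_rot: [0.0, 0.84, 0.542, 0.0]
contact_force: [-0.4, 0.9, 0.1]
gripper_width: 0.823
grasp_force: 0.0
```

```bash
python3 -m creep '[[0.65,-2.5,0.5,-40,0,0,0],[0.65,0,0,-23,0,0,0],[0.65,0,0,0,0,0,0],[-0.2,0,0,0,0,0,0],[-0.2,0,0,0,0,0,0]]' 40
python3 -m creep '[[-0.2,0,0,0,0,0,0],[-0.2,0,0,0,0,0,0],[-0.2,0,0,0,0,0,0]]'
```

```text
t: 9.38
eef_pos: [0.4638, -0.221, 0.0255]
tool_rot: [0.001, 0.84, 0.542, 0.001]
contact_force: [-0.5, 0.2, 6.0]
gripper_width: 0.58
grasp_force: 42.3
t: 9.75
eef_pos: [0.4638, -0.221, 0.0255]
tool_rot: [0.001, 0.84, 0.542, 0.001]
contact_force: [-0.8, 1.4, 6.9]
gripper_width: 0.579
grasp_force: 42.4
```

```bash
python3 -m creep '[[-0.2,0,0,30,0,0,0],[-0.2,0,0,50,0,0,0],[-0.2,0,0,50,0,0,0],[-0.2,7,31,10,0,0,0.05],[-0.2,10,45,0,0,0,0.07]]'
python3 -m creep '[[-0.2,10,45,0,0,0,0.07],[-0.2,10,45,0,0,0,0.07],[-0.2,10,45,0,0,0,0.07],[-0.2,10,45,0,0,0,0.07],[-0.2,10,45,0,0,0,0.07]]'
python3 -m creep '[[-0.2,0.6,12.8,0,0,0,0.019],[-0.2,0,0,-40,0,0,0],[-0.2,0,0,0,0,0,0],[-0.2,0,0,0,0,0,0]]'; python3 chk.py w4
```

```text
t: 10.38
eef_pos: [0.4806, -0.1451, 0.1662]
tool_rot: [0.002, 0.807, 0.591, 0.002]
contact_force: [0.8, 0.9, -0.8]
gripper_width: 0.576
grasp_force: 41.7
t: 11.0
eef_pos: [0.5298, 0.0819, 0.1647]
tool_rot: [0.0, 0.69, 0.724, 0.001]
contact_force: [-0.1, -0.4, -0.1]
gripper_width: 0.575
grasp_force: 41.7
t: 11.5
eef_pos: [0.5305, 0.0924, 0.1248]
tool_rot: [0.0, 0.685, 0.729, 0.0]
contact_force: [-0.2, 0.2, -0.5]
gripper_width: 0.581
grasp_force: 41.7
tcp jig [ -0.9 111.7 124.8]
canvas [324 106] 21582 X [-45.7  51.4] Y [148.3 240.5] z [29.1 30.6 32. ] 0.1
canvas [337   3] 61 X [ 9.1 17.6] Y [238.7 243.1] z [29.3 30.7 31.9] -2.2
wood [314 313] 15531 X [-24.6  24.6] Y [102.6 122.4] z [102.9 151.7 153.6] 0.3
wood [314 209] 4125 X [-24.1  24.5] Y [124.7 144.5] z [43.5 65.  66.4] -0.2
```

```bash
python3 -m creep '[[-0.2,0,0,-45,0,0,0],[-0.2,0,0,-30,0,0,0],[-0.2,0,0,-8,0,0,0],[-0.2,0,0,-3.5,0,0,0],[-0.2,0,0,0,0,0,0]]'
python3 -m creep '[[-0.2,0,0,-1,0,0,0],[-0.2,0,0,0,0,0,0]]'
```

```text
t: 12.18
eef_pos: [0.5311, 0.0935, 0.0385]
tool_rot: [0.001, 0.684, 0.729, 0.001]
contact_force: [0.5, 0.3, -0.8]
gripper_width: 0.575
grasp_force: 41.7
t: 12.42
eef_pos: [0.531, 0.0935, 0.0375]
tool_rot: [0.001, 0.684, 0.729, 0.001]
contact_force: [-0.6, -0.5, 5.6]
gripper_width: 0.575
grasp_force: 42.3
```

```bash
python3 -m creep '[[-0.2,0,0,-1,0,0,0],[-0.2,0,0,0,0,0,0]]'
```

```text
t: 12.68
eef_pos: [0.531, 0.0935, 0.0374]
tool_rot: [0.001, 0.684, 0.729, 0.001]
contact_force: [-4.1, -0.9, 16.9]
gripper_width: 0.577
grasp_force: 43.8
```

Touched down; I release and check.

```bash
python3 -m creep '[[-0.2,0,0,1.5,0,0,0],[0.25,0,0,0,0,0,0],[0.5,0,0,0,0,0,0],[0.5,0,0,0,0,0,0],[0.5,0,0,15,0,0,0]]'
python3 -m creep '[[0.5,0,0,35,0,0,0],[0.5,0,0,45,0,0,0],[0.5,0,0,25,0,0,0],[0.5,0,0,0,0,0,0]]'; python3 chk.py w5
```

```text
t: 13.3
eef_pos: [0.5291, 0.0931, 0.0513]
tool_rot: [-0.001, 0.684, 0.729, -0.001]
contact_force: [-0.1, 0.3, -0.0]
gripper_width: 0.748
grasp_force: 0.0
t: 13.8
eef_pos: [0.5317, 0.0936, 0.1598]
tool_rot: [0.001, 0.684, 0.729, 0.002]
contact_force: [0.3, -0.7, -0.7]
gripper_width: 0.753
grasp_force: 0.0
tcp jig [  0.4 112.8 159.8]
canvas [319  97] 19414 X [-45.6  51.5] Y [148.  252.8] z [29.  30.6 32.1] 90.0
wood [311 215] 5590 X [-24.2  24.6] Y [103.7 144.5] z [47.6 65.1 66.5] 0.3
wood [228 314] 137 X [-31.1 -30.5] Y [101.7 123.4] z [163.6 166.4 173.2] -89.7
```

Next is shim C, with a look from above since the two views differed by about 3 mm.

```bash
python3 -m creep '[[0.65,8,-44,0,0,0,-0.04],[0.65,8,-44,0,0,0,-0.04],[0.65,8,-44,0,0,0,-0.04],[0.65,8,-44,0,0,0,-0.04],[0.65,8,-44,0,0,0,-0.04]]'
python3 -m creep '[[0.65,8,-44,0,0,0,-0.04],[0.65,8,-44,0,0,0,-0.04],[0.65,8,-44,0,0,0,-0.04],[0.65,7,-44,0,0,0,-0.04],[0.65,7,-48,0,0,0,-0.035]]'
python3 -m creep '[[0.65,0,0,0,0,0,0],[0.65,0,0,0,0,0,0]]'
python3 - <<'E'
from h import *
p,W,H,M,K=cloud("wrist")
h,s,v=[H[...,i].astype(int) for i in range(3)]; z=W[...,2]
for c,a,P in blobs((h>4)&(h<20)&(s>80)&(z>.048)&(z<.065),W,5,60): print(c,a,*rect(P[:,:2]))
E
```

```text
t: 14.48
eef_pos: [0.5693, -0.1279, 0.1555]
tool_rot: [-0.001, 0.754, 0.657, -0.001]
contact_force: [1.3, -0.1, -0.3]
gripper_width: 0.828
grasp_force: 0.0
t: 15.1
eef_pos: [0.6076, -0.3512, 0.1551]
tool_rot: [-0.001, 0.814, 0.581, -0.001]
contact_force: [1.3, 0.0, -0.1]
gripper_width: 0.826
grasp_force: 0.0
t: 15.35
eef_pos: [0.6075, -0.3497, 0.1553]
tool_rot: [-0.001, 0.814, 0.581, -0.0]
contact_force: [0.3, 1.1, -0.0]
gripper_width: 0.823
grasp_force: 0.0
[317 231] 2332 [ 610.1 -349.8] -17.5 [49.  20.4]
[116 327] 1959 [ 455.5 -369.7] 7.6 [50.7 19.9]
[514 463] 1846 [ 692.5 -579.7] -74.3 [54.8 40.9]
[618 109] 1091 [ 804.2 -337.1] 75.8 [31.2 16.1]
```

```bash
python3 -m creep '[[0.65,2.5,0,-45,0,0,0.02],[0.65,0,0,-45,0,0,0],[0.65,0,0,-25,0,0,0],[0.65,0,0,-15,0,0,0],[0.65,0,0,0,0,0,0]]'
python3 -m creep '[[-0.2,0,0,0,0,0,0],[-0.2,0,0,0,0,0,0],[-0.2,0,0,0,0,0,0],[-0.2,0,0,0,0,0,0],[-0.2,0,0,0,0,0,0]]' 40
```

```text
t: 16.02
eef_pos: [0.6104, -0.3493, 0.026]
tool_rot: [-0.001, 0.808, 0.59, -0.0]
contact_force: [-0.4, -0.5, -0.2]
gripper_width: 0.825
grasp_force: 0.0
t: 16.65
eef_pos: [0.6117, -0.3513, 0.0285]
tool_rot: [0.001, 0.808, 0.589, 0.001]
contact_force: [-0.1, 0.2, 6.7]
gripper_width: 0.579
grasp_force: 43.0
```

```bash
python3 -m creep '[[-0.2,0,0,30,0,0,0],[-0.2,0,0,50,0,0,0],[-0.2,0,0,50,0,0,0],[-0.2,-5,26,10,0,0,0.024],[-0.2,-8,44,0,0,0,0.04]]'
python3 -m creep '[[-0.2,-8,44,0,0,0,0.04],[-0.2,-8,44,0,0,0,0.04],[-0.2,-8,44,0,0,0,0.04],[-0.2,-8,44,0,0,0,0.04],[-0.2,-8,44,0,0,0,0.04]]'
python3 -m creep '[[-0.2,-8,44,0,0,0,0.04],[-0.2,-8,44,0,0,0,0.04],[-0.2,-10,45,0,0,0,0.03],[-0.2,0,0,-20,0,0,0],[-0.2,0,0,-20,0,0,0]]'
python3 -m creep '[[-0.2,0,0,0,0,0,0],[-0.2,0,0,0,0,0,0]]'; python3 chk.py w6
```

```text
t: 17.27
eef_pos: [0.5979, -0.2823, 0.1688]
tool_rot: [0.002, 0.789, 0.614, 0.001]
contact_force: [0.5, 0.7, -1.1]
gripper_width: 0.577
grasp_force: 42.3
t: 17.9
eef_pos: [0.5572, -0.0594, 0.1671]
tool_rot: [0.0, 0.723, 0.691, 0.0]
contact_force: [0.3, 0.3, -0.4]
gripper_width: 0.575
grasp_force: 42.2
t: 18.52
eef_pos: [0.5317, 0.0731, 0.1269]
tool_rot: [0.0, 0.684, 0.73, 0.001]
contact_force: [-0.4, 0.6, -0.9]
gripper_width: 0.576
grasp_force: 42.3
t: 18.77
eef_pos: [0.532, 0.0721, 0.1275]
tool_rot: [0.0, 0.685, 0.729, 0.0]
contact_force: [-1.0, -0.3, -0.7]
gripper_width: 0.577
grasp_force: 42.3
tcp jig [ -0.6  91.4 127.5]
canvas [328  81] 18939 X [-45.6  51.4] Y [147.8 221.8] z [28.9 30.6 32.1] 0.0
wood [314 310] 14818 X [-24.3  24.9] Y [ 81.9 101.7] z [102.3 151.5 153.4] -0.3
wood [313 190] 7582 X [-24.2  24.5] Y [103.6 144.4] z [57.4 65.1 66.5] 0.1
```

```bash
python3 -m creep '[[-0.2,0,-0.5,-45,0,0,0],[-0.2,0,0,-30,0,0,0],[-0.2,0,0,-8,0,0,0],[-0.2,0,0,-3.5,0,0,0],[-0.2,0,0,0,0,0,0]]'
python3 -m creep '[[-0.2,0,0,-1,0,0,0],[-0.2,0,0,0,0,0,0]]'
```

```text
t: 19.45
eef_pos: [0.5326, 0.0719, 0.0414]
tool_rot: [0.001, 0.685, 0.729, 0.001]
contact_force: [0.0, -0.9, 0.3]
gripper_width: 0.578
grasp_force: 42.3
t: 19.7
eef_pos: [0.5325, 0.072, 0.0404]
tool_rot: [0.001, 0.685, 0.729, 0.001]
contact_force: [-0.8, 0.6, 5.9]
gripper_width: 0.577
grasp_force: 42.9
```

```bash
python3 -m creep '[[-0.2,0,0,0.5,0,0,0],[0.25,0,0,0,0,0,0],[0.5,0,0,0,0,0,0],[0.5,0,0,0,0,0,0],[0.5,0,0,15,0,0,0]]'
python3 -m creep '[[0.5,0,0,45,0,0,0],[0.5,0,0,45,0,0,0],[0.5,1,-30,20,0,0,0],[0.5,3,-45,0,0,0,0],[0.5,2,-15,0,0,0,0]]'
python3 -m creep '[[0.4,0,0,0,0,0,0],[0.4,0,0,0,0,0,0]]';  python3 chk.py w7
python3 - <<'E'
from h import *
p,W,H,M,K=cloud("wrist"); h,s,v=[H[...,i].astype(int) for i in range(3)]; z=W[...,2]
for c,a,P in blobs(((h<6)|(h>173))&(s>120)&(z>.06)&(z<.12),W,3,40): print(c,a,*rect(P[:,:2]),np.percentile(P[:,2],98)); P=P[P[:,2]>.09]; print(rect(P[:,:2]) if len(P)>5 else 0)
E
```

```text
t: 20.32
eef_pos: [0.5306, 0.0716, 0.0544]
tool_rot: [-0.001, 0.684, 0.729, -0.001]
contact_force: [0.4, 0.1, 0.3]
gripper_width: 0.75
grasp_force: 0.0
t: 20.95
eef_pos: [0.5377, -0.0214, 0.1662]
tool_rot: [0.001, 0.686, 0.728, 0.0]
contact_force: [-0.0, 0.6, -0.1]
gripper_width: 0.749
grasp_force: 0.0
t: 21.2
eef_pos: [0.5375, -0.0165, 0.1648]
tool_rot: [-0.0, 0.684, 0.73, 0.0]
contact_force: [0.3, 0.3, -0.2]
gripper_width: 0.696
grasp_force: 0.0
tcp jig [ -0.7   2.6 164.8]
wood [314  52] 9349 X [-24.1  24.7] Y [ 80.8 135.2] z [56.8 65.1 66.6] -89.8
[313 246] 1278 [538.  -19.2] 80.2 [19.3 19.3] 0.09635876423270068
(array([538. , -19.1]), -88.3, array([19.5, 18.9]))
```

View pics/w7.png

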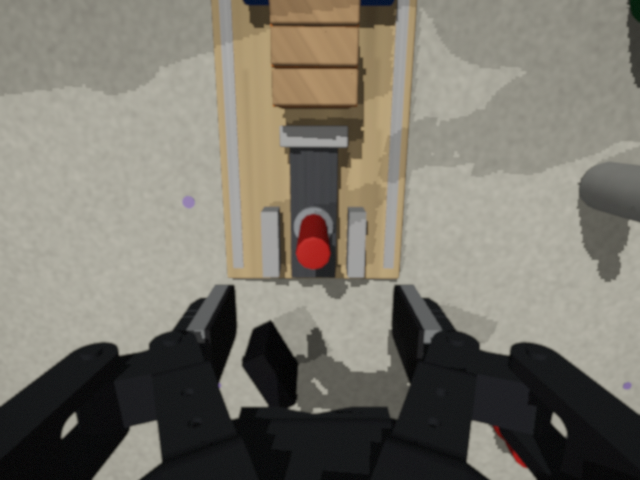

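All three shims stand square and upright, spanning Y 81–145, with the bar face about 11 mm behind. The handle is at (313,246). Now I grip it.

```bash
python3 -m creep '[[0.4,0.5,-2.5,-30,0,0,0],[0.4,0,0,-40,0,0,0],[0.4,0,0,-30,0,0,0],[0.4,0,0,-13,0,0,0],[0.4,0,0,0,0,0,0]]'
python3 -m creep '[[-0.8,0,0,0,0,0,0],[-0.8,0,0,0,0,0,0],[-0.8,0,0,0,0,0,0],[-0.8,0,0,0,0,0,0],[-0.8,0,0,0,0,0,0]]' 60
python3 -m creep '[[-0.8,0,0,0,0,0,0],[-0.8,0,0,0,0,0,0]]' 60
```

```text
t: 21.92
eef_pos: [0.5378, -0.0201, 0.0514]
tool_rot: [-0.001, 0.684, 0.729, -0.0]
contact_force: [0.1, -0.1, 0.4]
gripper_width: 0.7
grasp_force: 0.0
t: 22.55
eef_pos: [0.5373, -0.0208, 0.0529]
tool_rot: [-0.0, 0.685, 0.729, -0.0]
contact_force: [-5.6, 0.6, 8.4]
gripper_width: 0.219
grasp_force: 58.2
t: 22.8
eef_pos: [0.5373, -0.0208, 0.0529]
tool_rot: [-0.0, 0.685, 0.729, -0.0]
contact_force: [-5.3, 0.1, 8.6]
gripper_width: 0.223
grasp_force: 58.2
```

```bash
python3 -m creep '[[-0.8,-0.6,0,1,0,0,0],[-0.8,0,0,0,0,0,0]]'
python3 -m creep '[[-0.8,-0.15,2.5,0,0,0,0],[-0.8,-0.15,2.5,0,0,0,0],[-0.8,-0.15,2.5,0,0,0,0],[-0.8,-0.15,2.5,0,0,0,0],[-0.8,0,0,0,0,0,0]]'
python3 -m creep '[[-0.8,-0.1,1.5,0,0,0,0],[-0.8,-0.1,1.5,0,0,0,0],[-0.8,-0.1,1.5,0,0,0,0],[-0.8,0,0,0,0,0,0],[-0.8,0,0,0,0,0,0]]'
```

```text
t: 23.05
eef_pos: [0.5372, -0.0207, 0.053]
tool_rot: [-0.0, 0.685, 0.729, -0.0]
contact_force: [-1.7, -0.1, 0.4]
gripper_width: 0.219
grasp_force: 59.8
t: 23.68
eef_pos: [0.5367, -0.0105, 0.0529]
tool_rot: [-0.0, 0.684, 0.729, -0.0]
contact_force: [-4.1, -2.6, 4.7]
gripper_width: 0.219
grasp_force: 60.3
t: 24.3
eef_pos: [0.5364, -0.0063, 0.0529]
tool_rot: [-0.0, 0.684, 0.729, -0.0]
contact_force: [-3.9, -3.3, 5.6]
gripper_width: 0.218
grasp_force: 60.3
```

```bash
python3 -m creep '[[-0.8,-0.1,1.5,0,0,0,0],[-0.8,0,0,0,0,0,0],[-0.8,0,0,0,0,0,0]]' | grep -E "eef|contact"
python3 -m creep '[[-0.8,-0.1,1.5,0,0,0,0],[-0.8,0,0,0,0,0,0],[-0.8,0,0,0,0,0,0]]' | grep -E "eef|contact"
python3 -m creep '[[-0.8,-0.06,1,0,0,0,0],[-0.8,0,0,0,0,0,0],[-0.8,0,0,0,0,0,0]]' | grep -E "eef|contact"
python3 -m creep '[[-0.8,-0.06,1,0,0,0,0],[-0.8,0,0,0,0,0,0],[-0.8,0,0,0,0,0,0]]' | grep -E "eef|contact"
```

```text
eef_pos: [0.5363, -0.0048, 0.053]
contact_force: [-3.6, -2.7, 4.8]
eef_pos: [0.5362, -0.0034, 0.053]
contact_force: [-3.6, -3.8, 5.3]
eef_pos: [0.5361, -0.0026, 0.0529]
contact_force: [-4.1, -4.1, 4.9]
eef_pos: [0.5361, -0.0017, 0.0529]
contact_force: [-3.5, -4.0, 5.4]
```

```bash
python3 -m creep '[[-0.8,-0.06,1,0,0,0,0],[-0.8,0,0,0,0,0,0],[-0.8,0,0,0,0,0,0]]' | grep -E "eef|contact"
python3 -m creep '[[-0.8,-0.06,1,0,0,0,0],[-0.8,0,0,0,0,0,0],[-0.8,0,0,0,0,0,0]]' | grep -E "eef|contact"
python3 -m creep '[[-0.8,-0.06,1,0,0,0,0],[-0.8,0,0,0,0,0,0],[-0.8,0,0,0,0,0,0]]' | grep -E "eef|contact"
```

```text
eef_pos: [0.5361, -0.0011, 0.0529]
contact_force: [-4.5, -5.3, 4.7]
eef_pos: [0.536, -0.0005, 0.0529]
contact_force: [-3.7, -4.8, 4.8]
eef_pos: [0.536, 0.0001, 0.053]
contact_force: [-4.1, -6.7, 4.4]
```

The pad has begun to give at about y = -1.5 mm. I continue towards about 13 N total, baseline 4.2 plus 9.

```bash
for i in 1; do :; done; python3 -m creep '[[-0.8,-0.1,1.5,0,0,0,0],[-0.8,0,0,0,0,0,0],[-0.8,0,0,0,0,0,0]]' | grep -E "eef|contact"
python3 -m creep '[[-0.8,-0.1,1.5,0,0,0,0],[-0.8,0,0,0,0,0,0],[-0.8,0,0,0,0,0,0]]' | grep -E "eef|contact"
python3 -m creep '[[-0.8,-0.1,1.5,0,0,0,0],[-0.8,0,0,0,0,0,0],[-0.8,0,0,0,0,0,0],[-0.8,0,0,0,0,0,0]]' | grep -E "eef|contact|width"
python3 - <<'E'
from h import *
p,W,H,M,K=cloud("wrist"); cv2.imwrite("pics/w8.png",p[:,:,::-1])
E
```

```text
eef_pos: [0.5359, 0.0012, 0.053]
contact_force: [-2.9, -6.9, 5.0]
eef_pos: [0.5359, 0.0021, 0.053]
contact_force: [-3.5, -9.3, 5.5]
eef_pos: [0.5358, 0.003, 0.053]
contact_force: [-2.8, -11.3, 4.3]
gripper_width: 0.216
```

View pics/w8.png

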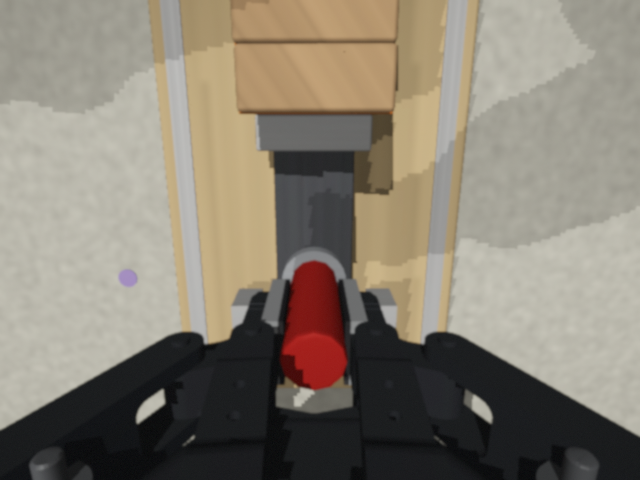

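The view shows shims face to face and square, with the bar against them and the fingers only on the handle. The pad is pressed about 4.3 mm, so I need a little more.

```bash
python3 -m creep '[[-0.8,-0.1,1.5,0,0,0,0],[-0.8,0,0,0,0,0,0],[-0.8,0,0,0,0,0,0]]' | grep -E "eef|contact"
python3 -m creep '[[-0.8,-0.08,1.2,0,0,0,0],[-0.8,0,0,0,0,0,0],[-0.8,0,0,0,0,0,0]]' | grep -E "eef|contact|width"
python3 - <<'E'
from h import *
F=[];
for i in range(6):
    o=get_obs(); F.append(np.r_[o["contact_force"],o["eef_pos"]*1000]); p,d=read_camera(["side","scene"][i%2])
    cv2.imwrite(f"pics/e{i%2}.png",p[:,:,::-1])
    if i%2==0: sd=(p,d)
print(np.mean(F,0).round(2))
a=np.radians(3.6); ex,ey=np.array([np.cos(a),np.sin(a)]),np.array([-np.sin(a),np.cos(a)]); hd=np.array([538.4,-19.])
for n,pp,dd in [("before",np.load("side0p.npy"),np.load("side0.npy")),("now",*sd)]:
    p,W,H,M,K=cloud("side",pp,dd); h,s,v=[H[...,i].astype(int) for i in range(3)]; z=W[...,2]*1000
    # rays on planes: yellow pad top z=32, canvas top z=32, stop z=38
    vv,uu=np.mgrid[:480,:640]; D=np.stack([(uu-K[0,2])/K[0,0],-(vv-K[1,2])/K[1,1],-np.ones_like(uu)],-1)@M[:3,:3].T
    t=(.032-M[2,3])/D[...,2]; Pw=(M[:3,3]+D*t[...,None])[...,:2]*1000; X,Y=(Pw-hd)@ex,(Pw-hd)@ey
    prof=[]
    for nm,m in dict(yel=(h>18)&(h<34)&(s>110)&(Y>240)&(Y<310),canvas=(h>88)&(h<112)&(s>90)&(Y>140)&(Y<285)&(v>90)).items():
        m=m&(abs(X)<30); print(n,nm,m.sum(),np.percentile(Y[m],[2,10,50,90,98]).round(1))
c=cv2.imread("pics/e0.png")[240:400,210:410]; c0=cv2.imread("pics/side0.png")[240:400,210:410]
cv2.imwrite("pics/cmp.png",cv2.resize(np.hstack([c0,c]),None,fx=2,fy=2,interpolation=cv2.INTER_CUBIC))
E
```

```text
eef_pos: [0.5357, 0.004, 0.053]
contact_force: [-1.8, -11.5, 5.0]
eef_pos: [0.5357, 0.0046, 0.053]
contact_force: [-2.8, -13.1, 4.4]
gripper_width: 0.223
[ -2.91 -13.29   4.62 535.69   4.61  52.97]
before yel 158 [268.4 269.9 276.8 283.9 285.7]
before canvas 699 [151.6 158.8 205.5 256.9 262.9]
now yel 113 [275.4 276.4 281.3 286.1 287.1]
now canvas 707 [158.  165.1 212.2 263.4 269.9]
```

View pics/cmp.png

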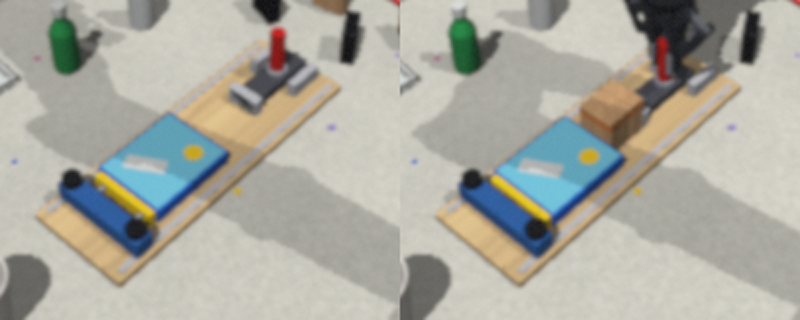

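The side-view comparison shows the canvas moved about 6.7 mm and the yellow pad about 6.5 mm. The force is about 9 N over baseline, so the pad is about 6 mm in. Nothing else moved.

```bash
python3 -c "
from station import *
print(hand_in())"
```

```text
the job is handed in; nothing more can be done
None
```

I packed three shims square and face to face, and pressed the pad in about 6 mm of its 12 mm, still holding the handle at hand-in; the hand-in returned no verdict.

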